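Clip the carton cutter onto the bench loop

TASK

Clip the carton cutter onto the bench's steel loop: push its snap hook straight onto the loop's near leg until the sprung gate has let the leg in and shut behind it, then pull back lightly for a moment to feel that the gate holds. Be gentle throughout (keep pushes and pulls on the loop under 20 N), leave the cutter lying flat on the bench, clipped on and let go, and leave the carton, tape roll and pen cup where they are.

Things in the scene. Friction and masses are not known exactly. Their poses are not given: they have to be found in the camera images.
- cutter: Carton cutter lying flat, blade stowed, a steel snap hook on its tail; 190 g. Origin: underside, middle of the handle; x points from handle to hook, z up. Handle: grey plastic, x -60 to 60 mm, 28 mm wide (y), 22 mm high; a 20 mm wide steel nose runs on to x -78. The hook's shank is clamped e = 0 to 20 mm out of the handle: e differs each time, is not reported, and does not change in use.
- cutter_center (a point): Centre of the handle, 11 mm up, axes as the cutter's; grasp here. Hook, in the cutter's frame: 8 mm round bar, flat, 7 to 15 mm above the underside; a yoke with two prongs along +x. Inside faces: back bar (back_bar_c0) x 71+e, right prong y -12, left prong y 14. The prongs pinch in to a mouth (y -9 to 7) at x 112+e, then flare to tips at x 123+e.
- gate (a joint): Sprung gate: 6 mm bar hinged upright at x 105+e, y 14 mm, reaching across to the right prong. 0 rad shut (cannot swing out), to 1.4 swung in towards the handle. The leg opens it with 3 to 8 N; push and side force drop to nothing as it snaps shut, with the leg's axis at x 84+e to 77+e. The leg meets the rigid back bar at x 75+e. Pulled back, the shut gate holds it at x 98+e; 5 to 10 N is a fair pull.
- bracket: Steel loop fixed to the bench: upright closed loop of 8 mm round bar, 50 mm high, on a foot plate 78 x 44 mm, 3 mm thick. Origin: centre of the plate's underside; x lies in the loop's plane from the near leg to the far leg, z up. Upright legs at x = -28 (near the robot) and 28 mm; the hook goes onto the near leg, moving along +x.
- near_leg (a point): Axis of the loop's near leg, 11 mm above the bench (the height of the hook's plane when the cutter lies flat), axes as the bracket's.
- carton: Bystander: small closed carton 130 x 100 x 80 mm high, origin under its centre.
- tape_roll: Bystander: empty cardboard tape core standing on its end, 96 mm across, 48 mm high, origin under its centre.
- pen_cup: Bystander: black cup 76 mm across, 90 mm high, origin under its centre.
Not all that is in view belongs to the job. What is meant by the cutter is not purple, and is the smaller of those in its own colour.

How it is judged (in metres and radians):
On the way, in this order (a step that is already met when the one before it is completed fails the run):
1. the loop's near leg is inside the hook with the gate shut behind it (horizontal distance between near_leg and back_bar_c0 below 0.036 m and x of near_leg in the frame of cutter above 0.072 m and y of near_leg in the frame of cutter between -0.013 and 0.015 m and z of near_leg in the frame of cutter between -0.01 and 0.025 m and value of joint gate below 0.15 rad), for 0.05 s.
2. pulled back: the shut gate bears on the leg from inside with more than 3 N (all of step 1 and horizontal distance between near_leg and back_bar_c0 above 0.025 m and contact force between cutter and bracket above 3 N), for 0.2 s.
At the end, for the whole second after the job is handed in: The loop's near leg is inside the hook with the gate shut (under 0.15 rad), the cutter at rest, flat on the bench (centre of the handle under 16 mm high, tilt under 0.12 rad) and not jammed against the loop (under 5 N) (all of step 1 and height (world z) of cutter_center below 0.016 m and angle between cutter's own z axis and vertical below 0.12 rad and linear speed of cutter below 0.02 m/s and contact force between cutter and bracket below 5 N); the robot touches nothing.
It fails at once if the cutter bears on the loop with more than 20 N (contact force between cutter and bracket above 20 N).
It fails at once if the carton is moved by more than 20 mm (distance of carton from where it was at the start of the episode above 0.02 m).
It fails at once if the tape roll is moved by more than 20 mm (distance of tape_roll from where it was at the start of the episode above 0.02 m).
It fails at once if the pen cup is moved by more than 20 mm (distance of pen_cup from where it was at the start of the episode above 0.02 m).
It also fails if it takes over 64 s, if anything falls off the work surface, if the arm or the gripper's body presses on something with over 40 N, if the wrist force passes 120 N, or if a joint passes its speed limit or range.

ROBOT

A 6-joint arm with a two-finger parallel gripper is mounted at the origin on the work surface. World frame = base frame: x ahead of the robot, y to its left, z up, the work surface at z = 0. Lengths are in mm, angles in rad, forces in N, time in s.
With the tool pointing down it reaches from about 275 to 825 mm from the base axis. Payload 5.2 kg.
Tool frame: the origin (TCP) lies at the very end of the fingers, on their centre line; the grasp point (between the pads) lies 19 mm behind it; z points along the fingers, y is the direction in which the jaws open and shut (so a half turn about z gives the same grasp; the last joint's range is limited). The gripper opens to 93 mm and grips with 3 to 60 N. Pads are 15 mm wide; open, the fingers measure 128 mm over their backs; the gripper's body (75 mm by 188 mm) begins 65 mm behind the grasp point.
Start: joints at [-0.203, 0.259, 1.535, -0, 1.348, -0.203], TCP at [550.005, 0.023, 218.653] pointing down, gripper open.
Joint ranges: [-3.14, 3.14], [-0.91, 2.08], [0.19, 2.58], [-1.22, 4.36], [0.22, 2.71], [-3.12, 3.12]. Speed limits (rad/s): [2.57, 2.57, 3.14, 3.14, 3.14, 3.14].

INTERFACE

Orientations are given as [roll, pitch, yaw] about the fixed x, y, z axes, in that order (R = Rz(yaw) Ry(pitch) Rx(roll)).
In Python, from bench import robot gives the robot as it stands. The module is installed in compiled form; this text tells all that it offers. Calls block until the motion is done:
- robot.move_ptp(position, orientation): joint-space move of the TCP to a pose.
- robot.move_linear(position, ori=None, speed=150, f_stop=None): straight line of the TCP; ori=None keeps the orientation; speed is the mean speed in mm/s. With f_stop (N) it stops when the force on the tool has changed by that much, and returns True; else False.
- robot.move_j(angles): joint-space move.
- robot.move_gripper(opening): opening from 0.0 (shut) to 1.0 (fully open); the grip force is fixed at half the most; returns when the fingers have stopped.
- robot.sleep(seconds).
- robot.inverse_kinematics(position, orientation): joint angles nearest the present ones, or None.
- robot.get_image(name): name is "scene" or "side" or "wrist"; returns a dict with "img" (384x512x3 uint8, blue, green, red), "fovy" (degrees; the focal length in pixels is half the picture's height over the tangent of half this angle, whatever the lens; pixels are square), "cx", "cy" (the principal point, pixels), "eye" and "orientation" of the camera in the world. Camera axes: x right, y down, z forward; pixel columns grow to the right and rows downward; lengths in mm; the calibration is good to about 2 mm. The wrist camera is an equidistant fisheye: a pixel r from the principal point sees the ray r / f radians off the axis. A picture is of the moment at which its call begins. There is no depth.
A pose or a line that the arm cannot do raises robot.MotionError and nothing moves.
- robot.hand_in(): hands the job in, once; it reports no verdict.
Readings, each from a call of its own:
- robot.current_t(): time.
- robot.current_qpos(): joint angles.
- robot.current_joint_vel(): joint speeds.
- robot.current_joint_efforts(): joint torques, N m.
- robot.current_tcp_pos(): TCP position.
- robot.current_eef_rot(): TCP orientation.
- robot.current_contact_force(): force on the tool from outside, world axes, zero at the start.
- robot.current_ft_torque(): the same for the moment, N m.
- robot.current_gripper_width(): opening from 0.0 (shut) to 1.0 (fully open).
Only numpy, scipy, OpenCV 4.12 (cv2) and the standard library are available. Lean on these libraries where they do the work, as an engineer would, in place of code of your own. Each camera call takes 0.05 s, during which the arm holds its last target.

## Working session

There is one attempt and no reset: what is moved stays moved. The work goes in short steps, each a Python script; the robot and the scene stay as the last script left them, time stands still between calls to the robot, and variables do not carry over. Pictures are saved under pics/ and viewed, and the job is handed in when it is done.

```bash
mkdir -p pics; ls; python3 - <<'E'
from bench import robot
import cv2
for n in ["scene","side","wrist"]:
    d=robot.get_image(n); cv2.imwrite(f"pics/{n}0.png",d["img"]); print(n,d["fovy"],d["cx"],d["cy"],d["eye"],d["orientation"])
print(robot.current_t(),robot.current_eef_rot())
E
```

```text
pics
scene 44.104966447157715 256.87341403883454 187.11803494470084 [1118.82169514  848.85017309  790.87492205] [-2.20429824 -0.02160492  2.56603772]
side 42.32044225837318 257.5856350989579 186.01546462928965 [  168.81643292 -1378.13346693  1025.48300076] [-2.15930629  0.01524774 -0.29200911]
wrist 65.70646984690485 255.0179202455828 193.41747329079053 [549.43947134  71.00583902 384.42115807] [ 2.88000875e+00  2.71298094e-03 -3.02000369e-05]
0.15 [-3.14028355e+00 -2.53352748e-04  1.57080812e+00]
```

View pics/scene0.png

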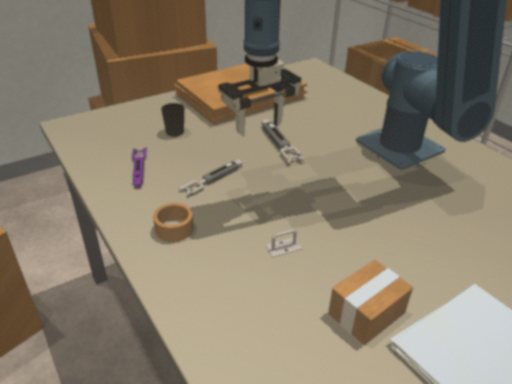

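View pics/side0.png

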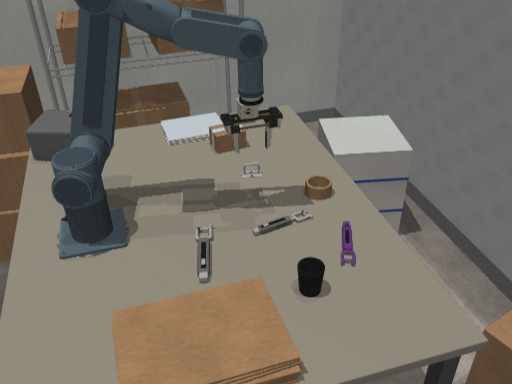

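View pics/wrist0.png

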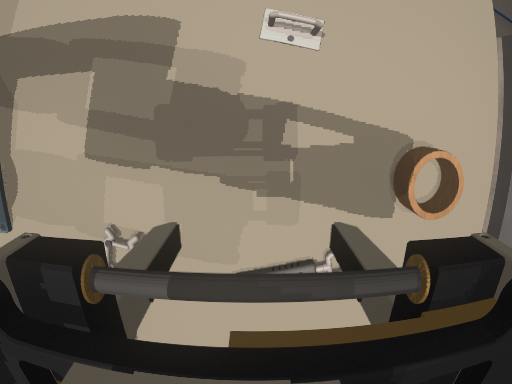

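```bash
cat > h.py <<'E'
from bench import robot
import numpy as np, cv2
from scipy.spatial.transform import Rotation as R
def snap(n,name):
    d=robot.get_image(n); cv2.imwrite(f"pics/{name}.png",d["img"]); 
    np.savez(f"pics/{name}.npz",**{k:np.array(v) for k,v in d.items()},n=n); return d
def load(name):
    z=np.load(f"pics/{name}.npz"); return z
def foc(d): return d["img"].shape[0]/2/np.tan(np.radians(d["fovy"])/2)
def px2w(d,u,v,z,fish):
    f=foc(d); x=np.array([u-d["cx"],v-d["cy"]],float)
    if fish:
        r=np.hypot(*x); th=r/f; ray=np.array([*(x/max(r,1e-9)*np.sin(th)),np.cos(th)])
    else: ray=np.array([*(x/f),1.])
    w=R.from_euler("xyz",d["orientation"]).apply(ray); e=np.array(d["eye"])
    return e+w*(z-e[2])/w[2]
def w2px(d,p,fish):
    f=foc(d); c=R.from_euler("xyz",d["orientation"]).inv().apply(np.atleast_2d(p)-d["eye"])
    if fish:
        r=np.hypot(c[:,0],c[:,1]); th=np.arctan2(r,c[:,2]); s=f*th/np.maximum(r,1e-9)
    else: s=f/c[:,2]
    return np.c_[d["cx"]+c[:,0]*s,d["cy"]+c[:,1]*s]
def crop(name,u0,v0,u1,v1,k,out):
    im=cv2.imread(f"pics/{name}.png")[v0:v1,u0:u1]; im=cv2.resize(im,None,fx=k,fy=k,interpolation=cv2.INTER_CUBIC)
    for u in range((u0+9)//10*10,u1,10): cv2.putText(im,str(u),((u-u0)*k,10),0,.35,(0,0,255),1); cv2.line(im,((u-u0)*k,12),((u-u0)*k,18),(0,0,255),1)
    for v in range((v0+9)//10*10,v1,10): cv2.putText(im,str(v),(0,(v-v0)*k+4),0,.35,(0,0,255),1)
    cv2.imwrite(f"pics/{out}.png",im)
E
python3 - <<'E'
from h import *
for n in ["scene","side"]: pass
d=snap("scene","scene1"); crop("scene1",170,110,310,210,5,"c1")
d=snap("side","side1"); crop("side1",180,150,330,290,4,"c2")
E
```

```text
(no output)
```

View pics/c1.png

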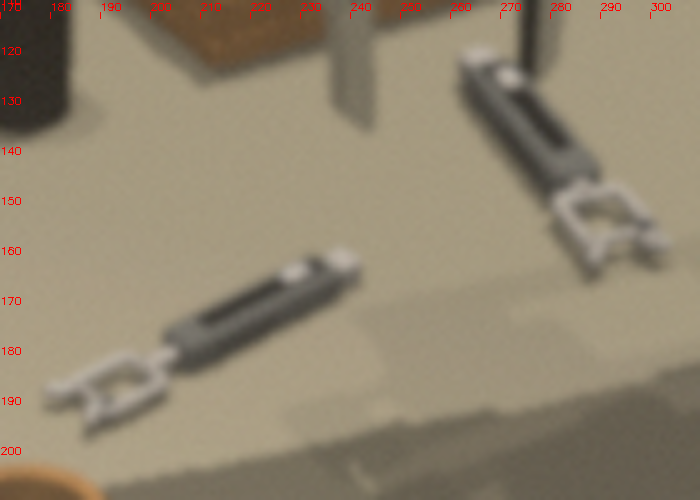

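View pics/c2.png

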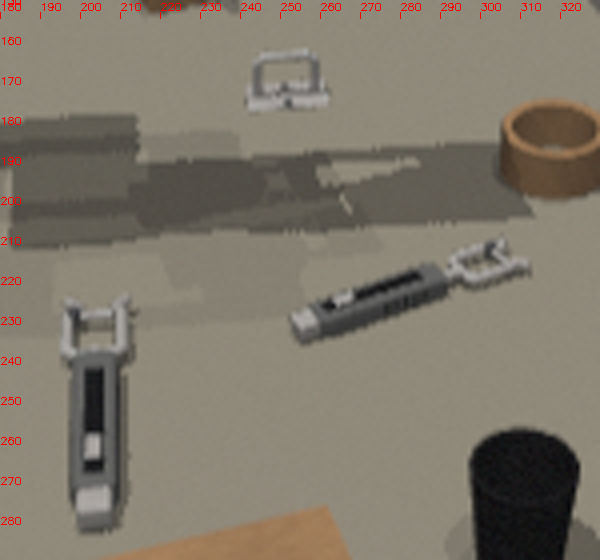

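```bash
python3 - <<'E'
from h import *
s=load("side1"); c=load("scene1")
def P(d,l,z):
    for u,v in l: print((u,v),px2w(d,u,v,z,0).round(0)[:2],end=' ')
    print()
print("side A nosetop,handle end top, tips"); P(s,[(201,276),(201,238)],20);P(s,[(197,225),(211,225)],11)
print("side B"); P(s,[(252,229),(289,216)],20);P(s,[(303,210),(308,216)],11)
print("scene A");P(c,[(263,121),(286,144)],20);P(c,[(288,165),(302,159)],11)
print("scene B");P(c,[(239,161),(204,175)],20);P(c,[(179,187),(187,196)],11)
print("bracket side");P(s,[(243,175),(261,174),(242,176)],0);P(s,[(243.5,165),(258.5,163)],50)
E
```

```text
side A nosetop,handle end top, tips
(201, 276) [ 299. -327.] (201, 238) [ 332. -159.] 
(197, 225) [334. -78.] (211, 225) [378. -92.] 
side B
(252, 229) [ 499. -165.] (289, 216) [ 636. -136.] 
(303, 210) [ 697. -108.] (308, 216) [ 701. -145.] 
scene A
(263, 121) [ 309. -330.] (286, 144) [ 330. -167.] 
(288, 165) [387. -78.] (302, 159) [331. -83.] 
scene B
(239, 161) [ 508. -160.] (204, 175) [ 630. -149.] 
(179, 187) [ 710. -145.] (187, 196) [710. -97.] 
bracket side
(243, 175) [565. 189.] (261, 174) [633. 174.] (242, 176) [559. 183.] 
(243.5, 165) [566. 180.] (258.5, 163) [624. 176.]
```

```bash
python3 - <<'E'
from h import *
o=robot.current_eef_rot()
robot.move_ptp([595,90,190],o); robot.sleep(.2); snap("wrist","wb"); crop("wb",0,0,512,384,1,"wbc")
robot.move_ptp([600,-230,190],o); robot.sleep(.2); snap("wrist","wc")
print(robot.current_t())
E
```

```text
2.4667
```

View pics/wb.png

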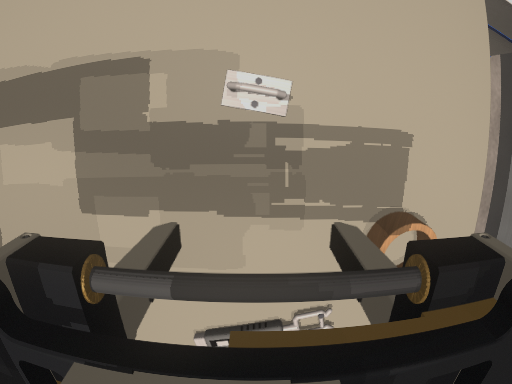

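View pics/wc.png

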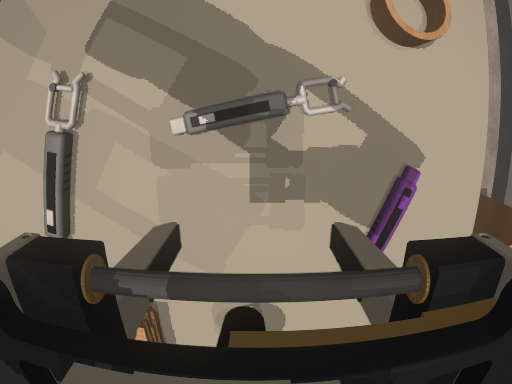

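```bash
python3 - <<'E'
from h import *
crop("wb",210,60,300,125,8,"z1")
crop("wc",160,65,360,145,4,"z2")
E
```

```text
(no output)
```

View pics/z1.png

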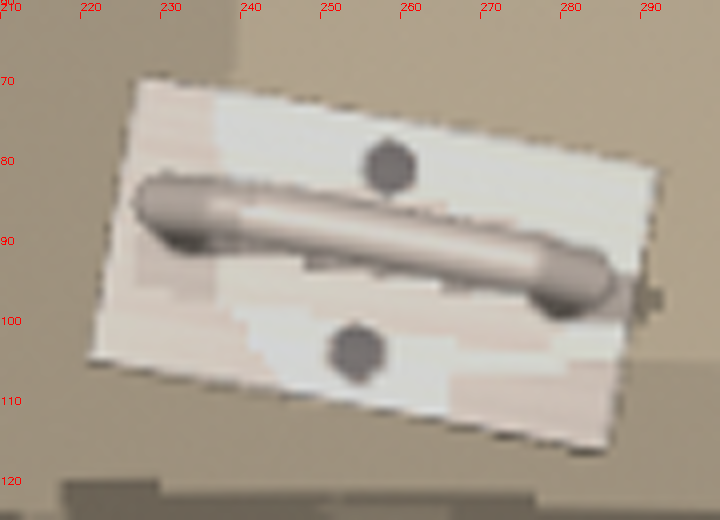

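View pics/z2.png

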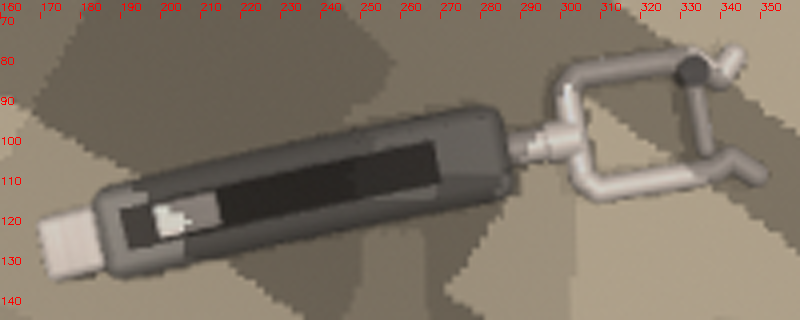

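```bash
cat > fit.py <<'E'
from h import *
from scipy.optimize import least_squares
def T(q,p):
    p=np.atleast_2d(np.array(p,float)); c,s=np.cos(q[2]),np.sin(q[2])
    return np.c_[q[0]+c*p[:,0]-s*p[:,1],q[1]+s*p[:,0]+c*p[:,1],p[:,2]]
d=load("wb"); f=lambda L,k,u0,v0:(np.array(L,float)+.5)/k-.5+[u0,v0]
uv=f([(138,77),(660,168),(605,453),(90,362)],8,210,60)
pts=[(-39,22,3),(39,22,3),(39,-22,3),(-39,-22,3)]
r=least_squares(lambda q:(w2px(d,T(q,pts),1)-uv).ravel(),[600,180,-.1]); print("bracket",r.x.round(3),"res",r.fun.round(2))
B=r.x; print("near leg",T(B,[(-28,0,11)]).round(1), "top leg px",w2px(d,T(B,[(-28,0,46),(28,0,46)]),1).round(1))
d2=load("wc")
uv2=f([(693,70),(590,184),(570,76),(46,256),(122,229),(437,162),(508,150),(740,50),(762,178)],4,160,65)
def m(e): return [(105+e,14,16),(67+e,-16,11),(67+e,18,11),(-78,0,13),(-51,0,22),(30,0,22),(60,0,18),(121+e,16,11),(121+e,-16,11)]
w=np.array([1,1,1,.7,0,0,.7,0,0])
mask=w>0
def res(q): return ((w2px(d2,T(q,m(q[3])),1)-uv2))
def fn(q): 
    a=res(q); a=a*w[:,None]; sl=res(q)[4:6,1]*1.0
    return np.r_[a.ravel(),sl]
r=least_squares(fn,[570,-150,.1,10]); print("cutter",r.x.round(3)); print(res(r.x).round(2))
C=r.x
im=cv2.resize(d2["img"][65:145,160:360],None,fx=4,fy=4,interpolation=cv2.INTER_CUBIC)
e=C[3]
def poly(L,col):
    p=(w2px(d2,T(C,L),1)-[160,65]+.5)*4-.5
    cv2.polylines(im,[p.astype(int).reshape(-1,1,2)],False,col,1)
poly([(-60,-14,20),(60,-14,20),(60,14,20),(-60,14,20),(-60,-14,20)],(0,255,0))
poly([(123+e,-18,11),(112+e,-13,11),(105+e,-16,11),(67+e,-16,11),(67+e,18,11),(105+e,18,11),(112+e,11,11),(123+e,17,11)],(0,0,255))
poly([(105+e,14,11),(105+e,-12,11)],(255,0,0))
cv2.imwrite("pics/ov.png",im)
np.save("BC.npy",np.r_[B,C])
E
python3 fit.py
```

```text
bracket [ 5.95866e+02  1.87724e+02 -1.78000e-01] res [ 0.02 -0.21  0.1  -0.12  0.28  0.15 -0.4   0.18]
near leg [[568.3 192.7  11. ]] top leg px [[229.6  84.6]
 [283.1  93.9]]
cutter [ 5.76651e+02 -1.53082e+02  2.09000e-01  1.43560e+01]
[[ 1.23 -0.97]
 [-0.24  1.05]
 [-0.97 -0.39]
 [-0.21 -1.19]
 [ 0.7   0.21]
 [-7.95  1.06]
 [ 0.29 -0.9 ]
 [ 0.74  1.04]
 [ 0.23 -4.71]]
```

View pics/ov.png

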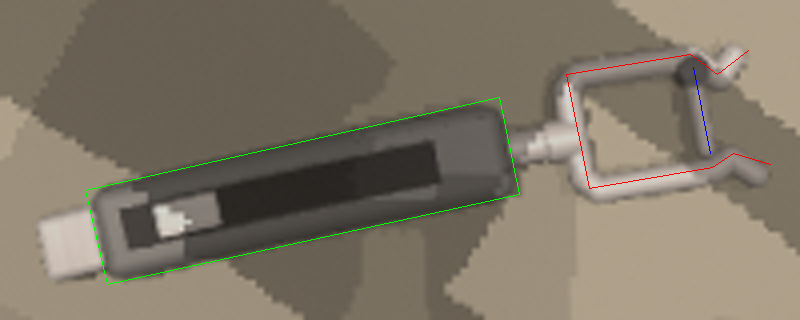

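```bash
python3 - <<'E'
from h import *
s=load("side1"); c=load("scene1")
print("cup side rim ctr",px2w(s,312,267,90,0).round(0),"scene",px2w(c,174,107,90,0).round(0))
for u,v in [(330,296),(377,263),(411,288),(364,327)]: print("carton scene top",px2w(c,u,v,80,0).round(0))
print("bracket model px: scene, side")
B=np.load("BC.npy")[:3]
from math import cos,sin
def T(q,p):
    p=np.array(p,float);return np.c_[q[0]+cos(q[2])*p[:,0]-sin(q[2])*p[:,1],q[1]+sin(q[2])*p[:,0]+cos(q[2])*p[:,1],p[:,2]]
pp=T(B,[(-28,0,46),(28,0,46),(-39,22,3),(39,22,3),(39,-22,3),(-39,-22,3)])
print(w2px(c,pp,0).round(1).tolist()); print(w2px(s,pp,0).round(1).tolist())
crop("scene1",250,215,320,270,10,"zs"); crop("side1",230,150,280,190,12,"zt")
for y in (.202,.202+3.1416,-.178,-.178+3.1416):
    print(y,robot.inverse_kinematics([576,-153,60] if y in(.202,.202+3.1416) else [440,215,60],[np.pi,0,y]))
print(robot.current_qpos())
E
```

```text
cup side rim ctr [ 585. -458.   90.] scene [ 578. -448.   90.]
carton scene top [652. 418.  80.]
carton scene top [510. 401.  80.]
carton scene top [502. 487.  80.]
carton scene top [646. 507.  80.]
bracket model px: scene, side
[[294.1, 228.6], [272.7, 234.4], [301.1, 246.7], [271.5, 255.1], [264.0, 243.1], [292.9, 235.2]]
[[243.2, 164.1], [257.8, 163.1], [240.3, 170.9], [260.1, 169.4], [261.5, 175.4], [241.2, 176.9]]
0.202 [-4.46631783e-01  4.84546620e-01  1.61767043e+00 -4.44089210e-16
  1.03937561e+00  9.22164544e-01]
3.3436 [-0.44663178  0.48454662  1.61767043  0.          1.03937561 -2.21943546]
-0.178 [ 2.26287211e-01  3.24073369e-01  1.88278426e+00 -4.44089210e-16
  9.34735028e-01  1.97508354e+00]
2.9636 [ 0.22628721  0.32407337  1.88278426  0.          0.93473503 -1.16651646]
[-5.37074045e-01  4.42891439e-01  1.33755139e+00 -8.40234457e-05
  1.36184196e+00 -5.39015740e-01]
```

View pics/zs.png

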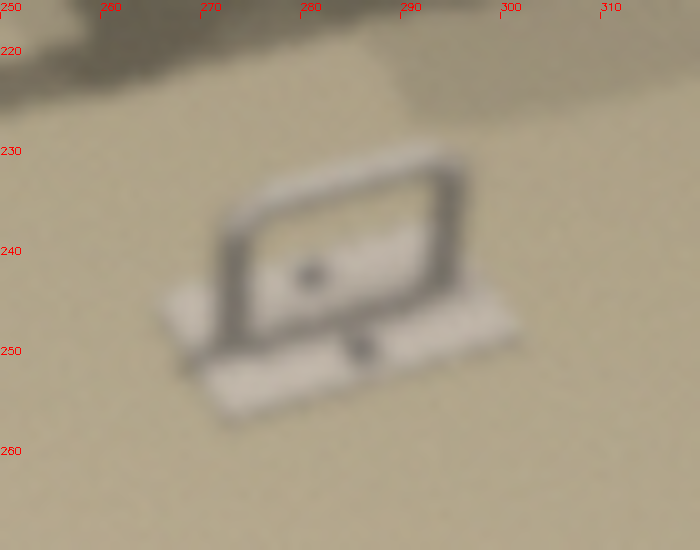

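View pics/zt.png

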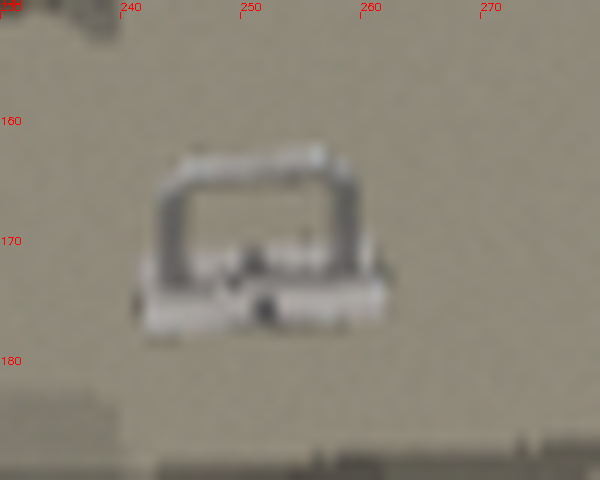

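```bash
python3 - <<'E'
from h import *
s=load("side1")
d=load("wc"); f=lambda u,v:(160+(u+.5)/4-.5,65+(v+.5)/4-.5)
a=px2w(d,*f(122,229),22,1); b=px2w(d,*f(437,162),22,1); print("slot",a,b,np.arctan2(*(b-a)[[1,0]]))
yaw=.203; x,y=576.5,-153
robot.move_ptp([x,y,90],[np.pi,0,yaw]); robot.move_linear([x,y,4],speed=100)
print(robot.current_contact_force(),robot.current_t())
robot.move_gripper(0.0)
print(robot.current_gripper_width()*93,robot.current_contact_force(),robot.current_t(),robot.current_tcp_pos())
snap("wrist","g1"); print(robot.current_ft_torque())
E
```

```text
slot [ 525.95025239 -163.41065752   22.        ] [ 614.82249891 -145.57594782   22.        ] 0.19804745208589916
[-0.28847207 -0.10501658  0.4688239 ] 4.7833
27.608094050108775 [ 0.31353165 -0.41901781 -0.53059645] 5.8083 [ 576.47480125 -152.97457434    3.99776631]
[ 0.02594856  0.03295535 -0.0073148 ]
```

View pics/g1.png

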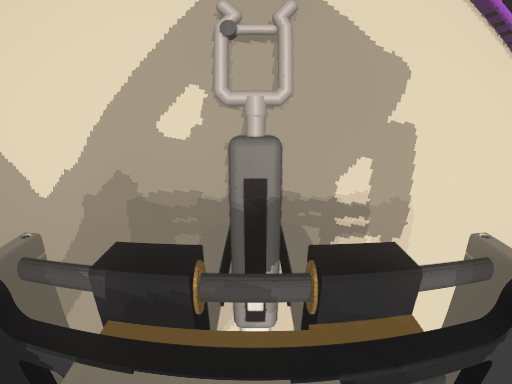

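```bash
python3 - <<'E'
from h import *
crop("g1",200,0,312,145,5,"g1z"); 
d=load("g1"); t=robot.current_tcp_pos(); yaw=robot.current_eef_rot()[2]; print(yaw,t)
def tl(u,v,z):
    p=px2w(d,u,v,z,1)-t; c,s=np.cos(.203),np.sin(.203); return np.round([c*p[0]+s*p[1],-s*p[0]+c*p[1]],1)
for n,u,v,z in [("handle end",255,137,20),("handle L",230,160,20),("handle R",282,160,20),("backbar inner",255,94,11),("backbar c",255,98.5,13),("hinge",228,29,15),("L prong in",227,60,11),("Rprong in",280,60,11),("tip L",221,5,11),("tip R",293,5,11),("mouth L",236,17,11),("mouthR",276,17,11)]: print(n,tl(u,v,z))
E
```

```text
0.20298490946528958 [ 576.44090752 -152.96452434    3.95285718]
handle end [60.1 -0.5]
handle L [48.3 12.3]
handle R [ 48.3 -14.3]
backbar inner [82.5 -0.5]
backbar c [80.  -0.5]
hinge [117.7  13.6]
L prong in [101.3  14.3]
Rprong in [101.2 -13.7]
tip L [133.6  17.9]
tip R [133.7 -21. ]
mouth L [125.9   9.7]
mouthR [126.  -11.7]
```

View pics/g1z.png

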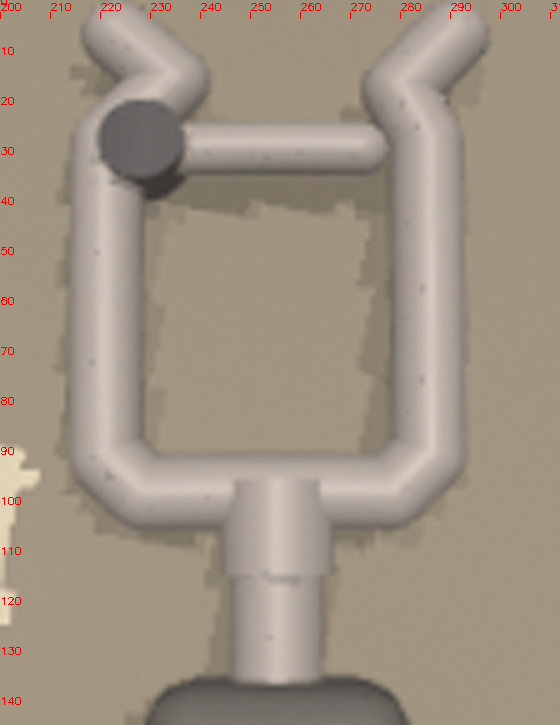

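```bash
python3 - <<'E'
from h import *
robot.move_linear([576.5,-153,100],speed=120)
print(robot.current_contact_force(),robot.current_gripper_width()*93)
yaw=-.178; dr=np.array([np.cos(yaw),np.sin(yaw)]); n=np.array([-dr[1],dr[0]])
leg=np.array([568.3,192.7]); p=leg-165*dr+1*n
robot.move_ptp([*p,100],[np.pi,0,yaw]); robot.move_linear([*p,20],speed=80); robot.move_linear([*p,5.0],speed=30,f_stop=4)
robot.sleep(.3); print(p,robot.current_tcp_pos(),robot.current_contact_force(),robot.current_t())
snap("wrist","p1"); snap("side","p1s"); crop("p1",190,0,330,150,4,"p1z"); crop("p1s",180,130,280,200,7,"p1sz")
E
```

```text
[-0.59797406 -0.00587415 -1.87578814] 28.02407326166919
[406.08409717 222.89935212] [406.20653123 222.92378212   5.13531384] [-0.22987864  0.55187942 -2.58796529] 10.4333
```

View pics/p1.png

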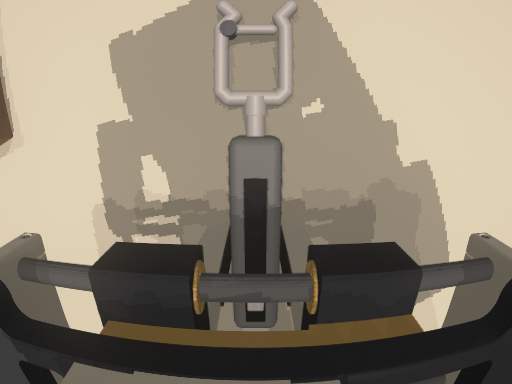

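View pics/p1sz.png

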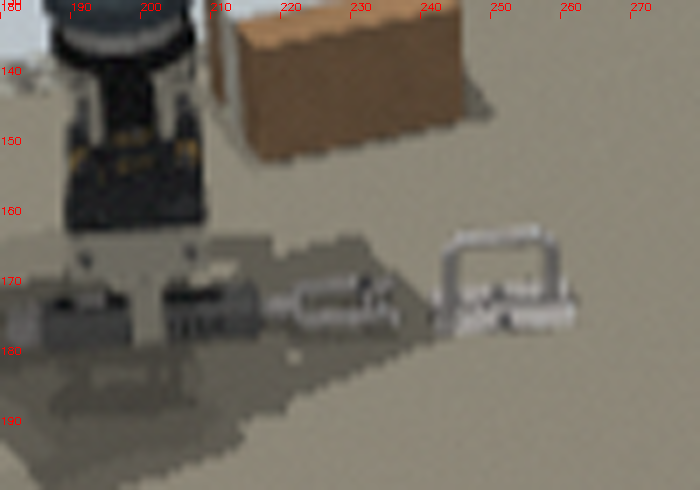

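```bash
python3 - <<'E'
from h import *
p=robot.current_tcp_pos()
robot.move_linear([p[0],p[1],165],speed=150); robot.sleep(.2); snap("wrist","p2"); crop("p2",180,0,330,140,5,"p2z"); print(robot.current_tcp_pos(),robot.current_t())
E
```

```text
[405.83518685 222.8222121  164.36708096] 12.0
```

View pics/p2z.png

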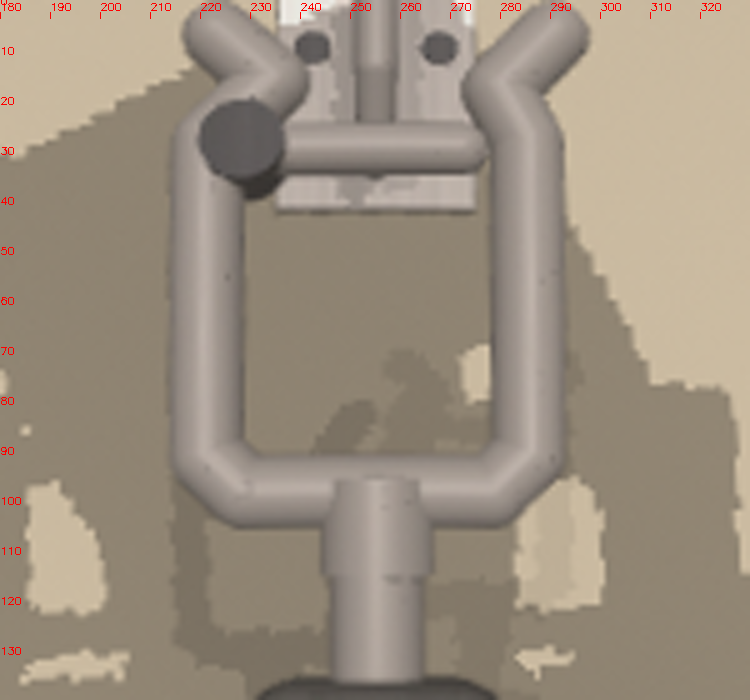

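```bash
cat > g.py <<'E'
from h import *
yaw=-.178; dr=np.array([np.cos(yaw),np.sin(yaw)]); n=np.array([-dr[1],dr[0]])
leg=np.array([568.3,192.7])
def pos(x,y=-1.6,z=5.): return [*(leg-x*dr-y*n),z]
def F(): 
    f=robot.current_contact_force(); return np.round([f[:2]@dr,f[:2]@n,f[2]],1)
def X(): 
    q=robot.current_tcp_pos(); return round(float((leg-q[:2])@dr),1),round(float((leg-q[:2])@n),1),round(q[2],1)
E
python3 - <<'E'
from g import *
o=[np.pi,0,yaw]
robot.move_linear(pos(165,z=30),o,speed=120); robot.move_linear(pos(165),speed=40)
print(X(),F(),robot.current_t())
print(robot.move_linear(pos(130),speed=40,f_stop=5),X(),F())
for x in range(127,103,-3):
    r=robot.move_linear(pos(x),speed=15,f_stop=9); print(r,X(),F())
    if r: break
print(robot.current_t()); snap("wrist","q1"); crop("q1",180,0,330,140,5,"q1z")
E
```

```text
(165.0, -1.6, np.float64(4.9)) [-0.2 -0.1 -1.3] 14.05
False (130.4, -1.5, np.float64(4.9)) [-0.4 -0.3 -1.9]
False (126.9, -1.6, np.float64(5.1)) [-0.6 -0.6 -3. ]
False (125.1, -1.4, np.float64(4.7)) [-3.6 -0.  -1. ]
False (122.3, -1.4, np.float64(4.6)) [-5.4  0.3 -0.7]
False (119.8, -1.3, np.float64(4.5)) [-6.6  0.6 -1. ]
False (117.4, -1.1, np.float64(4.4)) [-7.6  0.2  0.3]
False (114.9, -0.9, np.float64(4.3)) [-7.8  0.   0.9]
False (112.8, -1.0, np.float64(4.2)) [-10.2   1.9   0.9]
False (108.7, -1.5, np.float64(4.3)) [-7.6  1.6 -0.9]
17.875
```

View pics/q1z.png

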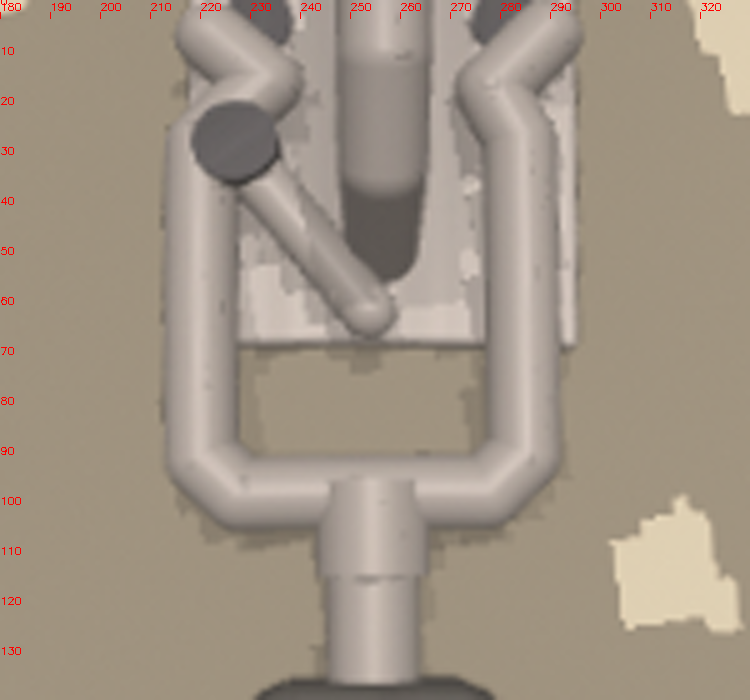

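```bash
python3 - <<'E'
from g import *
for x in np.arange(106,91.5,-1.5):
    r=robot.move_linear(pos(x,y=-1.6,z=5.),speed=12,f_stop=8); f=F(); print(x,r,X(),f)
    if r or (x<97 and abs(f[0])<2): break
print(robot.current_t()); snap("wrist","q2"); crop("q2",180,0,330,140,5,"q2z")
E
```

```text
106.0 False (108.7, -1.5, np.float64(4.3)) [-8.   2.7 -0.6]
104.5 False (106.8, -1.6, np.float64(4.4)) [-6.8  3.  -2.9]
103.0 False (105.1, -1.7, np.float64(4.4)) [-7.1  3.2 -1.8]
101.5 False (103.2, -1.8, np.float64(4.4)) [-4.8  2.4 -3.3]
100.0 False (101.2, -2.0, np.float64(4.5)) [-4.9  3.5 -2.9]
98.5 False (99.1, -2.2, np.float64(4.8)) [-3.3  4.6 -3. ]
97.0 False (96.4, -2.5, np.float64(5.1)) [-1.2  5.5 -3.8]
95.5 False (94.6, -1.6, np.float64(5.3)) [ 0.4  0.6 -2.1]
20.1
```

View pics/q2z.png

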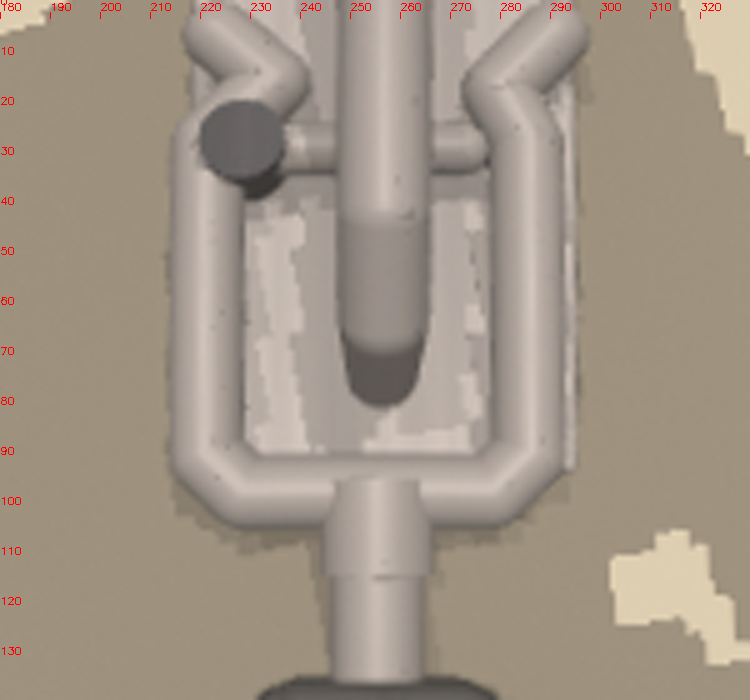

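```bash
python3 - <<'E'
from g import *
robot.sleep(.2); f0=F(); print(f0)
robot.move_linear(pos(105),speed=25,f_stop=5)
x=105
while x<122:
    x+=1; r=robot.move_linear(pos(x),speed=12,f_stop=6); f=F(); print(x,r,X(),f)
    if r or f[0]>6.5: break
for i in range(4): robot.sleep(.15); print(X(),F())
print(robot.current_t()); snap("wrist","r1"); crop("r1",180,0,330,140,5,"r1z")
E
```

```text
[-0.5 -0.1 -2.4]
106 False (106.0, -1.6, np.float64(5.0)) [ 0.3 -0.  -1.9]
107 False (107.1, -1.6, np.float64(5.0)) [-0.8 -0.3 -1.7]
108 False (108.1, -1.6, np.float64(5.0)) [ 0.5 -0.9 -2.4]
109 False (109.1, -1.6, np.float64(5.0)) [ 0.5 -1.1 -2.5]
110 False (110.1, -1.6, np.float64(5.0)) [ 0.1 -0.6 -1.3]
111 False (111.1, -1.6, np.float64(5.0)) [ 0.2  0.2 -1.9]
112 False (111.8, -1.7, np.float64(5.1)) [ 0.7 -1.2 -1.8]
113 False (112.1, -1.8, np.float64(5.2)) [ 3.7 -1.4 -2. ]
114 False (112.2, -1.9, np.float64(5.4)) [ 6.3 -0.6 -2.4]
115 False (112.4, -2.0, np.float64(5.6)) [ 8.6 -1.6 -4.3]
(112.4, -2.0, np.float64(5.6)) [ 8.8 -0.5 -4.4]
(112.4, -2.0, np.float64(5.6)) [ 8.2 -0.4 -4.7]
(112.3, -2.0, np.float64(5.6)) [ 8.1 -1.2 -4.2]
(112.4, -2.0, np.float64(5.6)) [ 7.4 -1.4 -3.3]
23.9833
```

View pics/r1z.png

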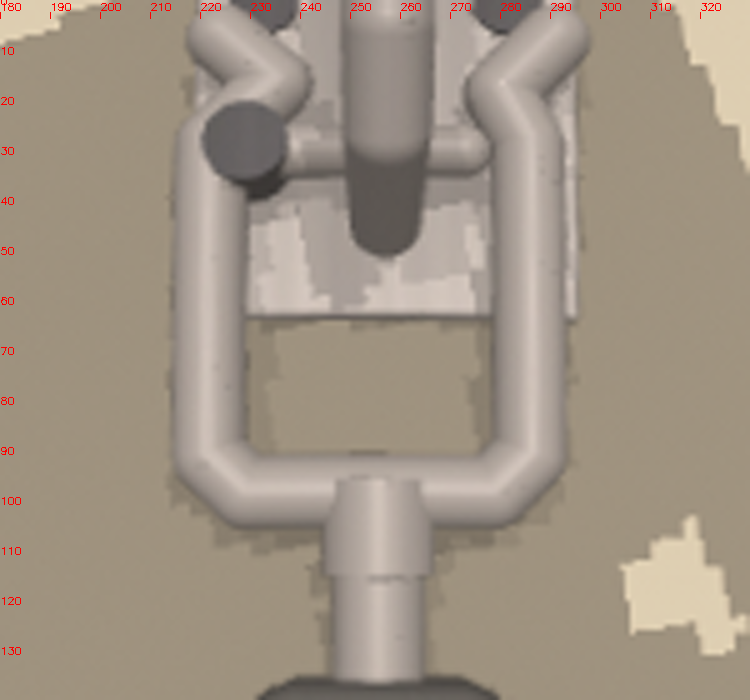

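```bash
python3 - <<'E'
from g import *
robot.move_linear(pos(103),speed=25); print(X(),F())
robot.move_linear(pos(103,z=3.8),speed=10,f_stop=4); print(X(),F())
robot.move_gripper(0.8); robot.sleep(.2); print(X(),F())
robot.move_linear(pos(103,z=130),speed=80); robot.sleep(.2)
print(X(),F(),robot.current_t()); snap("wrist","s1"); snap("scene","s1c"); snap("side","s1s"); crop("s1s",180,130,280,200,7,"s1sz")
E
```

```text
(103.4, -1.5, np.float64(4.8)) [-0.3 -0.4 -2.4]
(103.2, -1.6, np.float64(3.9)) [-0.7  0.5  5.4]
(103.9, -1.2, np.float64(3.1)) [ 1.  -0.2 -0. ]
(103.1, -1.5, np.float64(129.7)) [ 0.2  0.7 -0.2] 27.9083
```

View pics/s1.png

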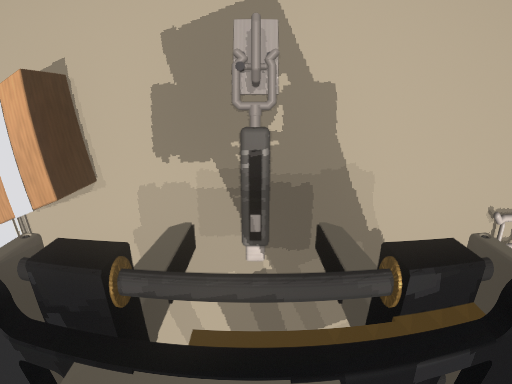

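View pics/s1sz.png

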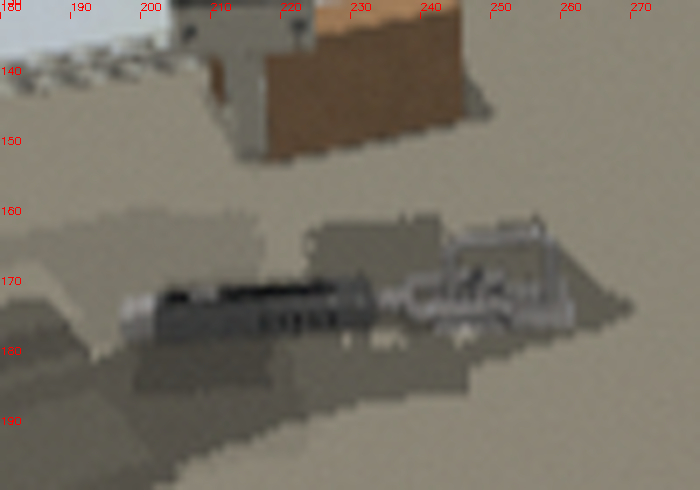

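View pics/s1c.png

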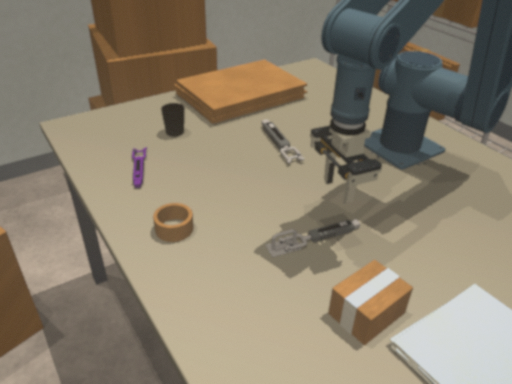

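```bash
python3 -c "
from h import *
crop('s1',220,10,290,130,6,'s1z')"
```

```text
(no output)
```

View pics/s1z.png

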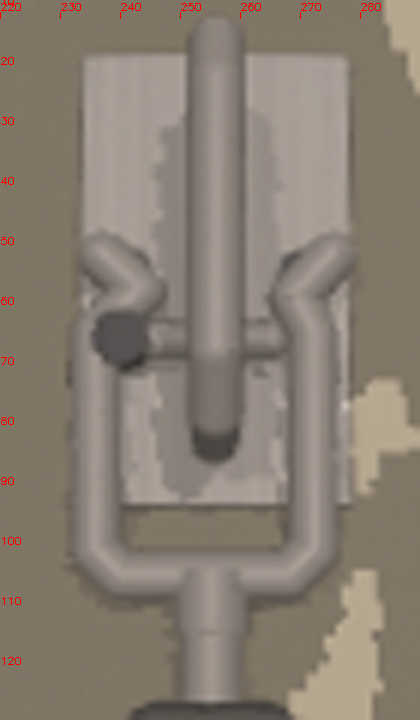

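The near leg's base (255,85) is inside the hook. The gate, at row 66 from the hinge (240,66) to the right prong, is shut and the leg is clear of it.

```bash
python3 -c "
from bench import robot
robot.hand_in(); print(robot.current_t())"
```

```text
the job is handed in; nothing more can be done
the job is handed in; nothing more can be done
```

The cutter is clipped onto the loop's near leg, lying flat and let go, and I handed the job in after about 28 s of robot time. No verdict was reported.

- **Which cutter:** I took the smaller of the two grey ones. Nose to handle end it measured about 138 mm, against about 168 mm for the other.
- **Push:** the gate opened with at most about 10 N in the readings between steps. It snapped shut with the leg at about x 82+e (e about 12.5 mm), and the force dropped to nothing.
- **Pull-back:** the shut gate held 7–9 N for over 0.6 s, with the leg at about x 98+e to 100+e.
- **Release:** I backed off so the leg sat free between the gate and the back bar, then lowered the cutter and opened the gripper. I drew the arm up, and the tool force read about 0.
- **Last pictures:** they show the leg inside the hook, the gate shut and the cutter flat. The carton, tape roll and pen cup look unmoved by eye; I did not measure them again.
- **Small disagreements:**
  - The wrist-camera views differed by about 1 mm sideways, within calibration.
  - The 10 N push reading is slightly over the stated 3–8 N gate force, but well under 20 N.
  - As the cutter was set down, the bench pushed back with about 5 N; after release the tool force read about 0–1 N.

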